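# Sort the tray: blank to the die, offcuts to scrap

### The arm

A 6-joint arm with a two-finger parallel gripper is mounted at the origin on the work surface. World frame = base frame: x ahead of the robot, y to its left, z up, the work surface at z = 0. Lengths are in m, angles in rad, forces in N, time in s.
With the tool pointing down it reaches from about 0.25 to 0.775 m from the base axis. Payload 4 kg.
Tool frame: the origin (TCP) lies midway between the tips of the shut fingers; the grasp point (between the pads) lies robot.grasp_offset behind it (robot.grasp_offset is the distance from the TCP to the grasp point, in m); z points along the fingers, y is the line along which they close (so a half turn about z gives the same grasp; the last joint's range is limited). The gripper opens to 94 mm and grips with 3 to 60 N. Pads are 16 mm wide; open, the fingers measure 119 mm over their backs; the gripper's body (75 mm by 177 mm) begins 78 mm behind the grasp point.
Start: joints at [1.127, 0.087, 1.371, -0, 1.684, -0.103], TCP at [0.184, 0.518, 0.184] pointing down, gripper open.
Joint ranges: [-3.1, 3.1], [-0.76, 2.03], [0.27, 2.55], [-1.08, 4.22], [0.17, 2.65], [-2.57, 2.57]. Speed limits (rad/s): [2.79, 2.79, 3.14, 3.14, 3.14, 3.14].

### API

Orientations are given as a rotation vector (axis times angle).
In Python, from plant import robot, snapshot, camera_params, recognise gives the robot as it stands. The module is installed in compiled form; this text tells all that it offers.
- The arm moves only by the tool play_rows, never from a script. Its argument "moves" is text: rows parted by semicolons, each of 7 numbers parted by spaces: the shift along the tool's x, y, z in mm, then the turn, a rotation vector about the tool's x, y, z in degrees, then the closure, from 0 (fully open) to 1 (shut). In form: tx ty tz wx wy wz claw; .... A call has 1 to 5 rows; each row is the pose to reach, as a shift and turn from the pose commanded when the call began, along the tool's axes at that moment; what a row does not reach only later rows make up. A row lasts 1/10 s, in which the tool goes at most 50 mm and 8.59 degrees, less where a joint would pass 70% of its speed; a pose out of reach is approached as far as the arm can. A call with a gripper value outside its range is refused whole. The fingers move at their own pace and stop on an object; the grip force is fixed at half the most. Time passes only in rows, so rows that repeat a pose let the fingers close. It gives the time, the measured TCP pose, the force, the opening and the grip force at its end, in the units of the state.
- robot.read_state(): the state, without advancing time (a new reading comes with each control period).
- snapshot(name): name is "side" or "top" or "wrist"; returns (picture, depth): 400x640x3 uint8, red, green, blue; 400x640 float32, m along the optical axis (not along the pixel's ray), 0 where there is no reading.
- camera_params(name): a dict with "camera_matrix" (3x3 intrinsics, pixels), "D" ([k1, k2, p1, p2, k3] as OpenCV has them; the pictures are not rectified), "pose" (4x4, takes a point from camera to world coordinates). Camera axes: x right, y down, z forward; pixel columns grow to the right and rows downward; lengths in m; the calibration is good to about 2 mm. A picture is of the moment at which its call begins: read the wrist's pose just before it. camera_params takes no time and is no camera call; for the wrist camera it gives the pose at the moment of the call.
- robot.finish_job(): hands the job in; it is judged then, once.
Trained networks look in the newest picture that a camera, given by its name, has taken for a name from the list of things; names that differ only in an ending like _2 or _b are one class to them, and where a whole thing is asked for, a point or a joint stands for the part that bears it (a point fixed in the world has none). Each returns a list of dicts, best first, with "confidence" (0 to 1); they miss things now and then, are a little off and sometimes report something else, mostly with a low value. They report only what shows in the picture. A call takes as long as a camera call. They do not tell look-alikes from the thing itself.
- recognise(camera, name): "at" ([x, y, z] in m, in world coordinates, good to about 4 mm: the middle of the surface that is visible of it).
The state is a dict: "time": time; "joint_positions": joint angles; "joint_vel": joint speeds; "tau": joint torques, N m; "tcp_pos": TCP position; "eef_rot": TCP orientation; "contact_force": force on the tool from outside, world axes, zero at the start; "ft_torque": the same for the moment, N m; "gripper_width": finger opening in m; "gripper_force": force on a finger pad.
Only numpy, scipy, OpenCV 4.12 (cv2) and the standard library are available. Lean on these libraries where they do the work, as an engineer would, in place of code of your own. Each camera call takes 0.05 s, during which the arm holds its last target. There are 200 camera calls.

### The job

Sort the tip-up tray: first pick the round brass blank out, leaving the offcuts on the tray, and seat it flat and fully home in the die block whose recess matches it. Then lift the tray by its wooden bar to tip all the offcuts into the scrap tin, lower it fully back down and let go. Leave the other things on the bench where they are.

Things in the scene. Friction and masses are not known exactly. Their poses are not given: they have to be found in the camera images.
- blank: the round brass blank: a plain disc 36 mm in diameter and 12 mm thick, 70 to 140 g, lying flat on the tray near its bar end. Origin: centre of its underside, z along its axis
- cut_bar: brass offcut, a square bar end 20 x 16 x 16 mm, on the tray near its open lip. Origin: centre of its underside
- cut_rod: brass offcut, a rod end 20 mm in diameter and 18 mm tall standing on end, on the tray near its lip. Origin: centre of its underside
- cut_slab: brass offcut, a slab end 24 x 18 x 12 mm, on the tray near its lip. Origin: centre of its underside
- die_round: steel die block, 76 x 76 x 30 mm, fixed to the bench, with one round recess in its top that matches the blank: 39 mm in diameter with a 2 mm chamfer at its mouth, 5 mm deep (a seated blank stands 7 mm proud). Origin: centre of its underside
- die_round_hole0 (a point): centre of the mouth of that round recess, level with the block's top, 30 mm above the bench
- die_large: die block of the same steel, same outer size, but its round recess is 53 mm in diameter: too large for the blank
- die_square: die block of the same steel, same outer size, with a 33 mm square recess 5 mm deep: not for the blank
- stand: fixed dark steel stand of the tip-up tray, base plate 200 x 420 x 10 mm. Origin: on the bench below the middle of the tray. Its +y points from the tray's bar end to the tin; its x is parallel to the hinge and the bar
- tray_floor (a point): middle of the tray's floor, on its upper face, 100 mm above the bench when the tray is down; turns with the tray. The aluminium tray is 150 mm (stand x) by 200 mm (stand y) inside, with 20 mm walls on three sides (two sides and bar end); the end next to the tin is open, with the hinge there
- tray_bar (a point): middle of the tray's lifting bar: a round wooden bar 12 mm in diameter, 130 mm long, parallel to the stand's x, on two arms 90 mm apart, 40 mm out from the tray's end wall; 113 mm above the bench when the tray is down. Free space of 34 mm between bar and wall. Take it from above between the fingers; it may turn in the fingers as it is lifted
- tray (a joint): tilt of the tray about its hinge, rad: 0 = down and level, 1.1 = stop, fully tipped. Hinge axis: along the stand's x, through the point (0, 0.10, 0.10) m of the stand's frame (the open edge of the tray floor), 240 mm from the bar. Lifting takes a few N; offcuts slide off at 0.4 to 0.8 rad: 0.9 or more empties it. The tray falls back down if let go part-way
- tin_in (a point): centre of the inner floor of the aluminium scrap tin, fixed to the stand below the tray's open lip; inside 184 mm (stand x) by 144 mm (stand y), rim 68 mm above the bench, with a taller splash plate on its far side (top 122 mm above the bench)
- jar: bystander, leave alone: clear jar with an orange cap, 64 mm across, 100 mm tall. Origin: on its axis, at its underside
- bottle: bystander, leave alone: white bottle with a blue cap, 52 mm across, 110 mm tall. Origin: on its axis, at its underside
- mandrel: bystander, leave alone: dark steel tube standing on end, 44 mm across, 90 mm tall. Origin: on its axis, at its underside
- hammer: bystander, leave alone: hammer lying on the bench, 220 mm long. Origin: near its middle, at its underside
- brush: bystander, leave alone: brush lying on the bench, 160 mm long. Origin: near its middle, at its underside
- bezel: bystander, leave alone: small brass ring, 26 mm across, 8 mm tall, lying between the die blocks. Origin: on its axis, at its underside
There are look-alikes about, which are no part of the job. Leave any blue look-alike of the blank alone.

How it is judged:
On the way, in this order (a step that is already met when the one before it is completed fails the run):
1. the blank sits fully home in the matching round recess, let go, with the offcuts still on the tray (horizontal distance between blank and die_round_hole0 below 0.003 m and z of blank in the frame of die_round_hole0 between -0.008 and -0.003 m and angle between blank's own z axis and vertical below 0.08 rad and height (world z) of each of cut_bar, cut_rod, cut_slab above 0.09 m and contact force between the fingers and blank below 0.1 N and value of joint tray below 0.3 rad), for 0.2 s.
2. the tray is tipped up by more than 0.35 rad (value of joint tray above 0.35 rad), for 0.1 s.
At the end, for the whole second after the job is handed in: The blank lies flat (within 0.08 rad) in the matching round recess, within 3 mm of its centre and its underside at least 3 mm below the block's top; all three offcuts rest inside the scrap tin, below its rim; the tray is back down (within 0.05 rad) (horizontal distance between blank and die_round_hole0 below 0.003 m and z of blank in the frame of die_round_hole0 between -0.008 and -0.003 m and angle between blank's own z axis and vertical below 0.08 rad and x of cut_bar in the frame of tin_in between -0.095 and 0.095 m and y of cut_bar in the frame of tin_in between -0.075 and 0.075 m and z of cut_bar in the frame of tin_in between -0.01 and 0.045 m and linear speed of each of cut_bar, cut_rod, cut_slab below 0.03 m/s and x of cut_rod in the frame of tin_in between -0.095 and 0.095 m and y of cut_rod in the frame of tin_in between -0.075 and 0.075 m and z of cut_rod in the frame of tin_in between -0.01 and 0.045 m and x of cut_slab in the frame of tin_in between -0.095 and 0.095 m and y of cut_slab in the frame of tin_in between -0.075 and 0.075 m and z of cut_slab in the frame of tin_in between -0.01 and 0.045 m and value of joint tray below 0.05 rad and linear speed of blank below 0.02 m/s); the robot touches nothing.
It fails at once if a bystander on the bench is shifted by more than 30 mm (distance of any of jar, bottle, mandrel, hammer, brush, bezel from where it was at the start of the episode above 0.03 m).
It also fails if it takes over 70 s, if anything falls off the work surface, if the arm or the gripper's body presses on something with over 40 N, if the wrist force passes 120 N, or if a joint passes its speed limit or range.

## Working session

There is one attempt and no reset: what is moved stays moved. The work goes in short steps, Python scripts to look and compute and a tool call to move; the robot and the scene stay as the last step left them, time stands still between calls to the robot, and variables do not carry over. Pictures are saved under pics/ and viewed, at most 14 in all, crops included, and the job is handed in when it is done.

Besides the shell and the picture viewer there is one more tool, called as name(argument=value, ...), one argument or row to a line, values as JSON. play_rows: Moves the arm, as the interface text tells. Its arguments: {"type":"object","properties":{"moves":{"type":"string"}},"required":["moves"]}

```bash
mkdir -p pics; cat > h.py <<'E'
import numpy as np, cv2
from scipy.spatial.transform import Rotation as R
from plant import robot, snapshot, camera_params, recognise
def cloud(cam, d):
    p=camera_params(cam); K=np.array(p["camera_matrix"]); D=np.array(p["D"]); T=np.array(p["pose"])
    v,u=np.mgrid[0:400,0:640]
    n=cv2.undistortPoints(np.stack([u.ravel(),v.ravel()],1).astype(float).reshape(-1,1,2),K,D).reshape(400,640,2)
    P=np.dstack([n[...,0]*d,n[...,1]*d,d])
    return P@T[:3,:3].T+T[:3,3]
def move(target,rv=None):
    """shift in tool axes (mm), turn (deg) from present pose"""
    s=robot.read_state(); r=R.from_rotvec(s["eef_rot"])
    t=r.inv().apply(np.array(target)-s["tcp_pos"])*1000
    w=np.zeros(3) if rv is None else (r.inv()*R.from_rotvec(rv)).as_rotvec(degrees=True)
    return t.round(1),w.round(1)
E
python3 - <<'E'
from h import *
s=robot.read_state(); print({k:np.round(v,3) for k,v in s.items()}, robot.grasp_offset)
ims=[]
for c in("top","side"):
    im,d=snapshot(c); np.savez(f"{c}.npz",im=im,P=cloud(c,d),d=d); cv2.imwrite(f"pics/{c}0.png",im[...,::-1])
    for n in ["blank","cut_bar","cut_rod","cut_slab","die_round","die_large","die_square","stand","tray_floor","tray_bar","tin_in","jar","bottle","mandrel","hammer","brush","bezel"] if c=="top" else ["blank","die_round","tray_bar"]:
        print(c,n,[(np.round(o["at"],3).tolist(),round(o["confidence"],2)) for o in recognise(c,n)][:3])
E
```

```text
{'time': np.float64(0.0), 'joint_positions': array([ 1.127,  0.088,  1.372,  0.   ,  1.684, -0.103]), 'joint_vel': array([-0.   ,  0.002,  0.001,  0.001, -0.001,  0.002]), 'tau': array([ 1.0000e-03, -3.4016e+01, -3.0243e+01,  7.2000e-02,  3.3000e-02,
       -0.0000e+00]), 'tcp_pos': array([0.184, 0.518, 0.183]), 'eef_rot': array([-5.330e-01, -3.095e+00,  3.000e-03]), 'contact_force': array([0.215, 0.407, 0.163]), 'ft_torque': array([ 0.015, -0.024,  0.063]), 'gripper_force': np.float64(0.0), 'gripper_width': np.float64(0.094)} 0.0188
top blank [([0.396, 0.195, 0.014], 0.55), ([0.539, 0.209, 0.108], 0.52)]
top cut_bar []
top cut_rod [([0.561, 0.301, 0.116], 0.46)]
top cut_slab [([0.615, 0.266, 0.108], 0.59)]
top die_round [([0.494, -0.318, 0.028], 0.77)]
top die_large [([0.467, -0.106, 0.029], 0.72)]
top die_square [([0.648, -0.07, 0.028], 0.72)]
top stand [([0.564, 0.315, 0.066], 0.69), ([0.725, -0.172, 0.073], 0.3)]
top tray_floor [([0.566, 0.238, 0.098], 0.6)]
top tray_bar [([0.562, 0.241, 0.103], 0.71)]
top tin_in [([0.58, 0.462, 0.01], 0.88)]
top jar [([0.736, 0.043, 0.101], 0.82)]
top bottle [([0.723, -0.175, 0.069], 0.84), ([0.651, -0.067, 0.027], 0.54)]
top mandrel [([0.73, -0.041, 0.062], 0.79)]
top hammer [([0.646, -0.292, 0.019], 0.85), ([0.466, -0.107, 0.033], 0.4)]
top brush [([0.329, -0.292, 0.015], 0.94)]
top bezel []
side blank [([0.538, 0.217, 0.113], 0.75)]
side die_round [([0.496, -0.296, 0.028], 0.97)]
side tray_bar [([0.564, 0.24, 0.099], 0.95), ([0.723, -0.026, 0.072], 0.37)]
```

View pics/top0.png

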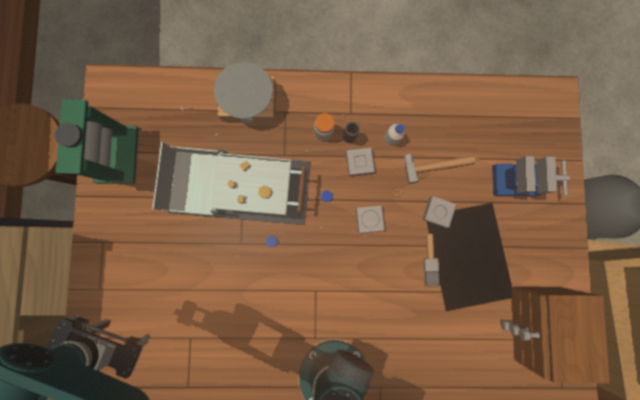

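View pics/side0.png

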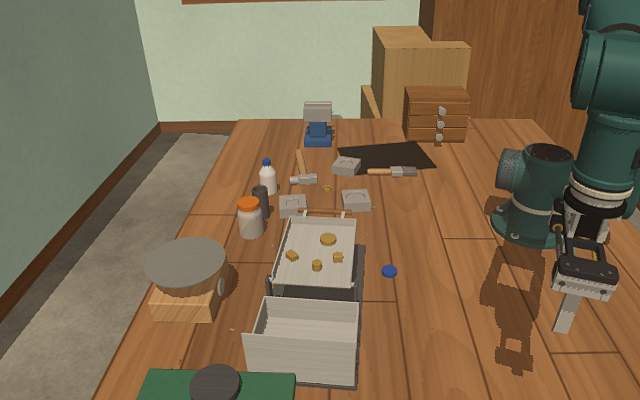

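The top view shows the tray at about (240,185) with the blank at (265,192), the bar near (293,187), the tin at the left (180,180), and blue look-alikes at (327,196) and (272,241). The dies are at (370,219), (360,161) and (440,211). The side view agrees with this. Next I measure and move the wrist camera over the blank.

```bash
python3 - <<'E'
from h import *
z=np.load("top.npz"); im,P=z["im"],z["P"]
hsv=cv2.cvtColor(im,cv2.COLOR_RGB2HSV)
m=((P[...,2]>.1015)&(P[...,2]<.13)&(hsv[...,1]>110)&(P[...,1]>.1)&(P[...,1]<.4)&(P[...,0]>.4)&(P[...,0]<.7)).astype(np.uint8)
n,l,st,ce=cv2.connectedComponentsWithStats(m)
for i in range(1,n):
    if st[i,4]>8: print(st[i],P[l==i].mean(0).round(4),np.ptp(P[l==i],0).round(3))
f=(abs(P[...,2]-.1)<.004)&(hsv[...,1]<80)&(P[...,1]>.1)&(P[...,1]<.45)&(P[...,0]>.4)&(P[...,0]<.75)
print(cv2.minAreaRect((P[f][:,:2]*1000).astype(np.float32)),f.sum())
for cx,cy in((370,219),(360,161),(440,211)):
    w=P[cy-20:cy+20,cx-20:cx+20].reshape(-1,3); w=w[(w[:,2]>.024)&(w[:,2]<.036)]
    print(cv2.minAreaRect((w[:,:2]*1000).astype(np.float32)),w[:,2].mean())
c=[cv2.resize(im[a:a+80,b:b+130][...,::-1],None,fx=6,fy=6,interpolation=cv2.INTER_CUBIC) for a,b in((145,195),(145,340))]
cv2.imwrite("pics/c1.png",cv2.resize(np.vstack(c),None,fx=.6,fy=.6))
T=np.array(camera_params("wrist")["pose"]); s=robot.read_state()
r=R.from_rotvec(s["eef_rot"]); print("cam in tool",r.inv().apply(T[:3,3]-s["tcp_pos"]).round(3)); print((r.as_matrix().T@T[:3,:3]).round(2), r.as_matrix().round(3))
E
```

```text
[241 162   8   8  39] [0.613  0.2658 0.1119] [0.021 0.02  0.01 ]
[297 173   6  38 122] [0.5379 0.1059 0.1186] [0.104 0.013 0.01 ]
[229 182   6   5  27] [0.5583 0.2992 0.1178] [0.012 0.014 0.011]
[259 187  12  11  97] [0.5385 0.2066 0.1125] [0.029 0.031 0.01 ]
[239 196   5   6  26] [0.5169 0.2717 0.1159] [0.014 0.011 0.009]
((561.2205810546875, 247.91864013671875), (211.83349609375, 180.77915954589844), 85.99530029296875) 3324
((470.5054626464844, -104.39967346191406), (75.71853637695312, 76.79222869873047), 6.496945858001709) 0.029367394930581145
((663.2831420898438, -71.10566711425781), (103.94943237304688, 76.93660736083984), 7.491336822509766) 0.02990393842830192
((496.531494140625, -322.294677734375), (80.69196319580078, 76.7853775024414), 71.85897827148438) 0.030002692856219735
cam in tool [ 0.079  0.001 -0.199]
[[ 0.   -0.96 -0.27]
 [ 1.    0.    0.  ]
 [-0.   -0.27  0.96]] [[-0.942  0.334  0.   ]
 [ 0.334  0.942  0.   ]
 [-0.     0.    -1.   ]]
```

View pics/c1.png

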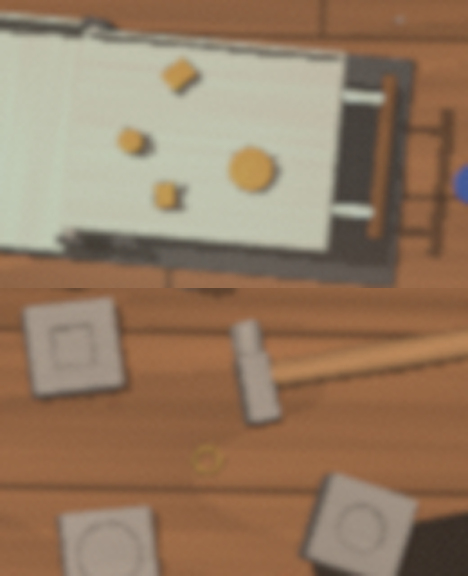

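The crop shows the small round recess is the right-hand die, at about (440,211) in the top view. The left one is large and the upper one is square. That agrees with the recogniser, which put die_round at about (0.496,-0.322).

```bash
cat >> h.py <<'E'
def yaw(yx,yy):
    y=np.array([yx,yy,0])/np.hypot(yx,yy); z=np.array([0,0,-1.]); return R.from_matrix(np.stack([np.cross(y,z),y,z],1)).as_rotvec()
E
python3 -c "
from h import *
print(move((.538,.207,.2),yaw(.117,.993)))"
```

```text
(array([-437.9, -175.1,  -15.6]), array([  0. ,   0. , -12.8]))
```

play_rows(
  moves="-45 -18 -2 0 0 -3; -90 -36 -4 0 0 -6; -135 -54 -6 0 0 -9; -180 -72 -8 0 0 -12; -220 -88 -8 0 0 -12.8",
)

```text
schema error: expected 7 numbers
```

```bash
python3 -c "
from h import *
print(move((.538,.207,.2),yaw(.117,.993)))"
```

```text
(array([-437.9, -175.1,  -15.6]), array([  0. ,   0. , -12.8]))
```

Each row needs the closure as its seventh number, and I left it off.

play_rows(
  moves="-45 -18 -2 0 0 -3 0; -90 -36 -4 0 0 -6 0; -135 -54 -6 0 0 -9 0; -180 -72 -8 0 0 -12 0; -220 -88 -8 0 0 -12.8 0",
)

```text
time: 1.6
tcp_pos: [0.3633, 0.3604, 0.193]
eef_rot: [0.183, 3.135, 0.001]
contact_force: [0.2, -0.0, 0.1]
gripper_width: 0.0942
gripper_force: 0.0
```

```bash
python3 -c "
from h import *
print(move((.538,.207,.2),yaw(.117,.993)))"
```

```text
(array([-191.3, -132.1,   -6.9]), array([0. , 0.1, 0. ]))
```

play_rows(
  moves="-40 -28 -2 0 0 0 0.4; -80 -56 -4 0 0 0 0.4; -120 -84 -6 0 0 0 0.4; -160 -112 -7 0 0 0 0.4; -191 -132 -7 0 0 0 0.4",
)

```text
time: 2.1
tcp_pos: [0.5379, 0.2061, 0.1996]
eef_rot: [0.187, 3.135, -0.0]
contact_force: [0.6, 0.4, -0.2]
gripper_width: 0.0581
gripper_force: 0.0
```

play_rows(
  moves="0 0 0 0 0 0 0.4; 0 0 0 0 0 0 0.4",
)

```text
time: 2.3
tcp_pos: [0.5361, 0.2081, 0.199]
eef_rot: [-0.187, -3.135, -0.001]
contact_force: [-0.5, 0.2, -0.5]
gripper_width: 0.0563
gripper_force: 0.0
```

```bash
python3 - <<'E'
from h import *
s=robot.read_state(); print(s["tcp_pos"],s["gripper_width"],s["joint_positions"].round(2))
im,d=snapshot("wrist"); P=cloud("wrist",d); np.savez("w1.npz",im=im,P=P,d=d); cv2.imwrite("pics/w1.png",im[...,::-1])
print([(o["at"],o["confidence"]) for o in recognise("wrist","blank")])
hsv=cv2.cvtColor(im,cv2.COLOR_RGB2HSV)
m=((P[...,2]>.104)&(P[...,2]<.13)&(hsv[...,1]>90)&(P[...,1]>.08)&(P[...,1]<.4)&(P[...,0]>.4)&(P[...,0]<.7)).astype(np.uint8)
n,l,st,ce=cv2.connectedComponentsWithStats(m)
for i in range(1,n):
    if st[i,4]>80:
        q=P[l==i]; t=q[q[:,2]>np.percentile(q[:,2],60)-.002]; print(st[i],cv2.minAreaRect((t[:,:2]*1000).astype(np.float32)),np.median(t[:,2]))
E
```

```text
[0.53609475 0.20805812 0.19895911] 0.056310808707856264 [ 0.27  0.14  1.28  0.    1.72 -1.18]
[([0.5396, 0.2096, 0.1118], 0.67), ([0.3989, 0.1953, 0.0128], 0.64), ([0.6237, -0.2308, 0.0257], 0.29)]
[ 205  162   32  123 1419] ((550.1903686523438, 107.08445739746094), (10.897587776184082, 128.66258239746094), 85.9311294555664) 0.11758413845107174
[373 163  21  24 389] ((517.0963134765625, 275.1702575683594), (20.25339126586914, 15.691061019897461), 3.9302663803100586) 0.11533703463723405
[302 185  36  36 981] ((538.856689453125, 209.74609375), (34.61116027832031, 34.21276092529297), 38.92139434814453) 0.1112875041596221
[403 201  22  22 367] ((558.8440551757812, 303.3769836425781), (18.83002281188965, 17.98847770690918), 40.46217727661133) 0.11732366262732025
```

View pics/w1.png

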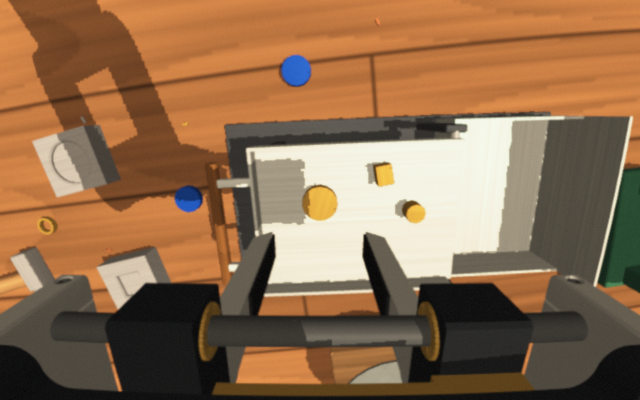

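The wrist view shows the blank at (320,203) between the open fingers, the offcuts at (384,175) and (414,212), and the bar at (218,220). The bar measures 128 mm long, with its middle at (0.550,0.107) and a yaw of -4.1°, which agrees with the tray floor.

```bash
python3 -c "
from h import *
print(move((.539,.209,.107),yaw(.0715,.9974)))"
```

```text
(array([-3.8,  0.1, 92.5]), array([ 0. , -0. , -2.6]))
```

play_rows(
  moves="-3 0 30 0 0 -2.6 0.4; -3 0 55 0 0 -2.6 0.4; -3 0 72 0 0 -2.6 0.4; -3 0 85 0 0 -2.6 0.4; -3 0 85 0 0 -2.6 0.4",
)

```text
time: 2.9
tcp_pos: [0.5369, 0.2088, 0.1125]
eef_rot: [-0.11, -3.136, 0.001]
contact_force: [-0.5, -0.5, -0.2]
gripper_width: 0.0565
gripper_force: 0.0
```

```bash
python3 -c "
from h import *
print(move((.539,.209,.107),yaw(.0715,.9974)))
im,d=snapshot('wrist');cv2.imwrite('pics/w2.png',im[100:400,100:540,::-1])"
```

```text
(array([-2.1,  0.3,  5.5]), array([-0.1, -0.2,  0.1]))
```

View pics/w2.png

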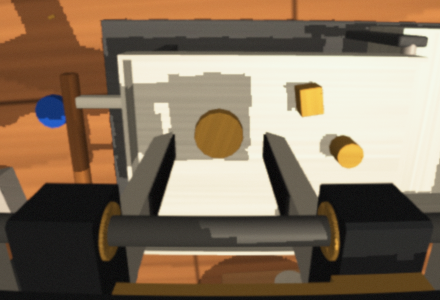

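The blank at (218,133) is centred between the fingertips at (170,140) and (268,140). I lower the last few mm and close.

play_rows(
  moves="-2 0 5 0 0 0 0.4; -2 0 5 0 0 0 0.7; -2 0 5 0 0 0 1; -2 0 5 0 0 0 1; -2 0 5 0 0 0 1",
)

```text
time: 3.45
tcp_pos: [0.5412, 0.2079, 0.1098]
eef_rot: [0.113, 3.139, 0.001]
contact_force: [0.6, 0.7, -0.0]
gripper_width: 0.0276
gripper_force: 0.0
```

play_rows(
  moves="0 0 0 0 0 0 1; 0 0 0 0 0 0 1; 0 0 -20 0 0 0 1; 0 0 -55 0 0 0 1; 0 0 -100 0 0 0 1",
)

```text
time: 3.95
tcp_pos: [0.5396, 0.2075, 0.2079]
eef_rot: [-0.113, -3.134, 0.002]
contact_force: [0.6, 0.2, 0.5]
gripper_width: 0.0003
gripper_force: 0.0
```

```bash
python3 -c "
from h import *
print(move((.497,-.3,.21),yaw(.0715,.9974)), robot.read_state()['joint_positions'])
im,d=snapshot('wrist');cv2.imwrite('pics/w3.png',im[100:400,100:540,::-1])"
```

```text
(array([   5.9, -509.3,   -1.1]), array([-0.1, -0.3, -0. ])) [ 2.69062279e-01  1.51592805e-01  1.25331293e+00  6.34139592e-05
  1.74216932e+00 -1.22965581e+00]
```

View pics/w3.png

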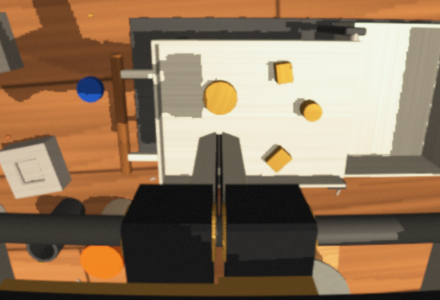

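The grasp missed. The tips closed just above the blank, at a commanded z of about 0.109, and the blank at (220,97) is still in place. I re-measure and go about 5 mm lower.

```bash
cat >> h.py <<'E'
def brass(cam="wrist",x0=.4,x1=.7,y0=.08,y1=.4,za=.104,zb=.13):
    im,d=snapshot(cam); P=cloud(cam,d); hsv=cv2.cvtColor(im,cv2.COLOR_RGB2HSV)
    m=((P[...,2]>za)&(P[...,2]<zb)&(hsv[...,1]>90)&(P[...,1]>y0)&(P[...,1]<y1)&(P[...,0]>x0)&(P[...,0]<x1)).astype(np.uint8)
    n,l,st,ce=cv2.connectedComponentsWithStats(m)
    for i in range(1,n):
        if st[i,4]>80:
            q=P[l==i]; t=q[q[:,2]>np.percentile(q[:,2],60)-.002]; r=cv2.minAreaRect((t[:,:2]*1000).astype(np.float32)); print(st[i],np.round(r[0],1),np.round(r[1],1),np.round(r[2],1),np.median(t[:,2]).round(4))
    return im,P
E
python3 -c "
from h import *
brass()
print([(o['at'],o['confidence']) for o in recognise('wrist','blank')])
s=[]
for i in range(8):
    s.append(robot.read_state()['tcp_pos']); snapshot('wrist')
s=np.array(s);print(s.mean(0),s.std(0), s[-1], move((.539,.209,.104)))"
```

```text
[ 211  146   22  119 1333] [552.1 106.5] [ 11.  130.3] 85.9 0.1157
[371 155  18  21 336] [518.4 274.5] [19.9 15.9] 5.2 0.1135
[301 173  34  33 874] [540.1 209.2] [34.8 33.8] 86.6 0.1095
[396 192  21  21 315] [560.3 302.5] [18.9 18.2] 4.5 0.1156
[362 238  26  24 349] [614.4 268.3] [17.9 23.6] 40.7 0.1096
[([0.5396, 0.0332, 0.0089], 0.82), ([0.3956, 0.195, 0.009], 0.69), ([0.5374, 0.209, 0.114], 0.65)]
[0.54081872 0.2079043  0.20894911] [0.00100871 0.00029085 0.00234415] [0.54025666 0.20774344 0.20757354] (array([  1.2,   1.2, 103.9]), array([0., 0., 0.]))
```

play_rows(
  moves="0 0 0 0 0 0 0.4; 0 0 0 0 0 0 0.4; 0 0 0 0 0 0 0.4; 0 0 0 0 0 0 0.4; 0 0 0 0 0 0 0.4",
)

```text
time: 5.0
tcp_pos: [0.541, 0.208, 0.2095]
eef_rot: [0.113, 3.139, 0.0]
contact_force: [-0.6, 1.1, 0.5]
gripper_width: 0.0368
gripper_force: 0.0
```

play_rows(
  moves="0 1 40 0 0 0 0.4; 0 1 75 0 0 0 0.4; 0 1 95 0 0 0 0.4; 0 1 105 0 0 0 0.4; 0 1 105 0 0 0 0.4",
)

```text
time: 5.5
tcp_pos: [0.5401, 0.2087, 0.1029]
eef_rot: [-0.113, -3.137, 0.001]
contact_force: [0.1, -0.3, 0.9]
gripper_width: 0.0566
gripper_force: 0.0
```

play_rows(
  moves="0 0 0 0 0 0 1; 0 0 0 0 0 0 1; 0 0 0 0 0 0 1; 0 0 0 0 0 0 1; 0 0 0 0 0 0 1",
)

```text
time: 6.0
tcp_pos: [0.5413, 0.209, 0.105]
eef_rot: [0.113, 3.139, 0.001]
contact_force: [-0.1, -0.1, -0.3]
gripper_width: 0.0191
gripper_force: 0.0
```

It is still closing past 36 mm, so I look before anything else.

```bash
python3 -c "
from h import *
im,P=brass()
cv2.imwrite('pics/w4.png',im[100:400,100:540,::-1])
im,d=snapshot('side');cv2.imwrite('pics/s4.png',cv2.resize(im[190:320,230:450,::-1],None,fx=3,fy=3))
print(robot.read_state())"
```

```text
[ 152  168   39  147 2597] [540.1 107.1] [ 11.1 107.2] 85.9 0.117
[398 179  29  35 853] [517.4 274.5] [20.2 16. ] 4.4 0.1148
[ 293  207   50   51 1772] [539.2 210.3] [35.8 32.4] 21.7 0.1108
[434 235  35  33 784] [559.2 302.3] [18.9 18.8] 15.5 0.1167
{'time': 6.1, 'joint_positions': array([ 2.70779862e-01,  1.81678046e-01,  1.42356872e+00,  8.35860920e-05,
        1.53591987e+00, -1.22800691e+00]), 'joint_vel': array([ 0.0001337 ,  0.0033567 ,  0.00184606,  0.00019553, -0.00172344,
       -0.00047056]), 'tau': array([-1.06486275e-04, -3.73495460e+01, -2.95716602e+01,  1.01099958e-02,
        7.29887956e-02,  1.57563395e-04]), 'tcp_pos': array([0.54113492, 0.2089905 , 0.10462017]), 'eef_rot': array([1.13078743e-01, 3.13917575e+00, 3.27143318e-04]), 'contact_force': array([-0.28358254,  0.7724287 , -0.14963172]), 'ft_torque': array([-0.03830217, -0.01443124, -0.01405484]), 'gripper_force': 0.0, 'gripper_width': 0.012142716743466795}
```

View pics/s4.png

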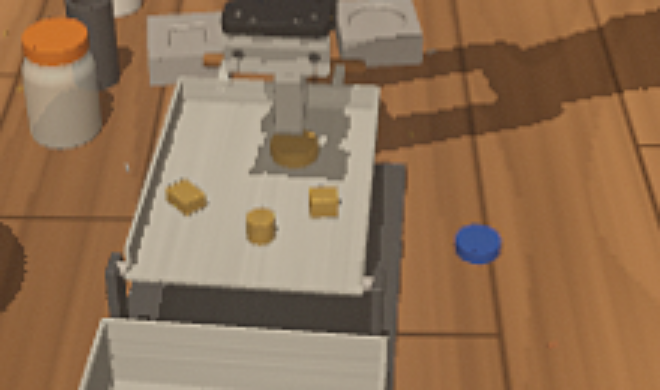

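```bash
python3 -c "
from h import *
im,d=snapshot('side');P=cloud('side',d)
for v in range(215,246,2): print(v,[(P[v,u]*1000).round(0).astype(int).tolist() for u in (322,327,332)],im[v,327])
im,d=snapshot('wrist');P=cloud('wrist',d)
m=(abs(P[...,0]-.54)<.04)&(abs(P[...,1]-.209)<.03)&(P[...,2]>.1)
vs,us=np.where(m&(P[...,2]<.14)&(P[...,2]>.114)); print(len(vs), us.min(),us.max(),vs.min(),vs.max(), P[vs,us].min(0),P[vs,us].max(0))
for v in range(205,300,6): print(v,(P[v,318]*1000).round(0),im[v,318])
"
```

```text
215 [[549, 224, 181], [538, 225, 182], [535, -53, 0]] [165 154 137]
217 [[549, 226, 178], [538, 224, 176], [530, 142, 122]] [167 156 140]
219 [[549, 224, 171], [538, 223, 171], [530, 145, 119]] [136 125 110]
221 [[549, 225, 167], [538, 225, 167], [530, 143, 112]] [138 129 113]
223 [[549, 227, 163], [538, 225, 162], [530, 146, 108]] [138 129 114]
225 [[549, 226, 158], [538, 226, 158], [530, 148, 104]] [138 128 112]
227 [[549, 224, 151], [539, 226, 152], [530, 155, 103]] [139 128 113]
229 [[549, 226, 147], [539, 227, 148], [530, 163, 103]] [137 127 112]
231 [[549, 224, 140], [539, 225, 141], [530, 168, 101]] [138 128 113]
233 [[550, 218, 131], [539, 223, 135], [529, 193, 114]] [127 118 108]
235 [[551, 205, 116], [540, 203, 115], [529, 202, 115]] [113  86  49]
237 [[550, 211, 115], [540, 208, 113], [529, 210, 115]] [115  88  48]
239 [[550, 217, 114], [539, 219, 116], [528, 215, 113]] [115  88  49]
241 [[550, 219, 111], [539, 223, 113], [528, 221, 112]] [123  96  53]
243 [[550, 218, 105], [539, 224, 109], [528, 220, 106]] [132 102  57]
245 [[550, 223, 103], [539, 223, 103], [528, 223, 103]] [124  97  52]
356 292 345 232 267 [0.5304123  0.19457334 0.12425165] [0.54908909 0.22601242 0.13999824]
205 [522. 211. 100.] [152 138 116]
211 [523. 211. 110.] [141 101  38]
217 [527. 210. 110.] [143 100  37]
223 [531. 210. 112.] [144 102  38]
229 [536. 210. 110.] [146 104  38]
235 [540. 209. 112.] [145 103  39]
241 [544. 209. 112.] [143 100  38]
247 [549. 209. 112.] [142 100  38]
253 [553. 208. 111.] [139  96  35]
259 [565. 208.  98.] [153 142 119]
265 [570. 207.  98.] [243 237 216]
271 [574. 207. 100.] [243 238 216]
277 [579. 207. 100.] [243 236 215]
283 [584. 206.  99.] [242 236 214]
289 [589. 206. 100.] [241 234 210]
295 [595. 205.  99.] [242 236 216]
```

View pics/w4.png

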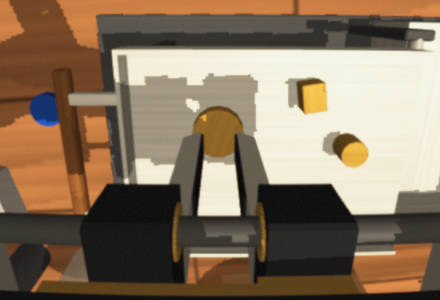

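The wrist depth puts the fingertips at z≈0.124 while the TCP reads 0.104, so the real tips end about 20 mm short. I check whether that depends on the opening.

play_rows(
  moves="0 0 -20 0 0 0 1; 0 0 -20 0 0 0 1; 0 0 -20 0 0 0 1; 0 0 -20 0 0 0 1",
)

```text
time: 6.6
tcp_pos: [0.5407, 0.2089, 0.1236]
eef_rot: [-0.113, -3.139, 0.0]
contact_force: [-0.0, -0.6, -0.4]
gripper_width: 0.0006
gripper_force: 0.0
```

```bash
cat >> h.py <<'E'
def tips():
    im,d=snapshot('wrist');P=cloud('wrist',d); s=robot.read_state()
    q=R.from_rotvec(s["eef_rot"]).inv().apply(P.reshape(-1,3)-s["tcp_pos"]).reshape(P.shape)
    m=(d<.26)&(d>.05)&(abs(q[...,0])<.04)&(abs(q[...,1])<.07)
    for n,k in(("L",q[...,1]<0),("R",q[...,1]>=0)):
        t=q[m&k]*1000; 
        if len(t): 
            e=np.percentile(t[:,2],97); f=t[t[:,2]>e-4]; print(n,len(t),"tip z",e.round(1),"tip box",f.min(0).round(1),f.max(0).round(1))
    print(s["gripper_width"],s["tcp_pos"])
E
python3 -c "
from h import *
tips()"
```

```text
L 29825 tip z 25.2 tip box [-40.  -63.2  21.2] [40.  -0.5 26.9]
R 28754 tip z 25.2 tip box [-40.    0.2  21.2] [40.  70.  26.9]
0.00012972937869631235 [0.54055655 0.20883896 0.12341391]
```

play_rows(
  moves="0 0 0 0 0 0 0.4; 0 0 0 0 0 0 0.4; 0 0 0 0 0 0 0.4; 0 0 0 0 0 0 0.4; 0 0 0 0 0 0 0.4",
)

```text
time: 7.15
tcp_pos: [0.5411, 0.209, 0.1244]
eef_rot: [0.113, 3.14, 0.0]
contact_force: [0.1, -0.2, -0.2]
gripper_width: 0.0365
gripper_force: 0.0
```

play_rows(
  moves="0 0 0 0 0 0 0.4; 0 0 0 0 0 0 0.4; 0 0 0 0 0 0 0.4; 0 0 0 0 0 0 0.4; 0 0 0 0 0 0 0.4",
)

```text
time: 7.65
tcp_pos: [0.5411, 0.2089, 0.1244]
eef_rot: [0.113, 3.139, 0.0]
contact_force: [-0.0, -0.2, 0.4]
gripper_width: 0.0565
gripper_force: 0.0
```

```bash
python3 -c "
from h import *
tips()"
```

```text
L 32385 tip z 25.9 tip box [-40.  -63.1  21.9] [40.  -0.5 27.7]
R 32767 tip z 25.9 tip box [-40.    0.2  22. ] [40.  70.  27.6]
0.05661439459135346 [0.54105008 0.2089686  0.12438227]
```

```bash
sed -i 's/(d<.26)&(d>.05)/(d>.05)\&(q[...,2]<.009)/' h.py; python3 -c "
from h import *
tips()"
```

```text
L 25297 tip z -32.1 tip box [-35.2 -70.  -36.1] [ 40.  -27.4   9. ]
R 25294 tip z -50.1 tip box [ -9.   28.6 -54.1] [38.1 69.7  9. ]
0.05625048701309828 [0.54104839 0.20896111 0.12438601]
```

```bash
sed -i 's/(abs(q\[...,0\])<.04)&(abs(q\[...,1\])<.07)/(abs(q[...,0])<.012)\&(abs(q[...,1])<.045)/; s/t\[:,2\],97/t[:,2],99.5/' h.py; python3 -c "
from h import *
tips()"
```

```text
L 3954 tip z -22.4 tip box [ -8.4 -36.2 -26.4] [  9.2 -27.4 -20.2]
R 3802 tip z -22.2 tip box [ -8.1  28.7 -26.2] [  9.2  36.9 -18.9]
0.05665510123347863 [0.54104984 0.20896791 0.12438723]
```

The tips are consistently 19–20 mm behind the reported TCP. I therefore grasp with the TCP at z≈0.086, which puts the tips about 5.5 mm above the floor.

play_rows(
  moves="0 0 20 0 0 0 0.4; 0 0 30 0 0 0 0.4; 0 0 38 0 0 0 0.4; 0 0 38 0 0 0 0.4; 0 0 38 0 0 0 1",
)

```text
time: 8.3
tcp_pos: [0.5411, 0.209, 0.0865]
eef_rot: [0.113, 3.14, 0.0]
contact_force: [-0.0, -0.2, 0.3]
gripper_width: 0.0514
gripper_force: 0.0
```

play_rows(
  moves="0 0 0 0 0 0 1; 0 0 0 0 0 0 1; 0 0 0 0 0 0 1; 0 0 0 0 0 0 1; 0 0 0 0 0 0 1",
)

```text
time: 8.8
tcp_pos: [0.5416, 0.2091, 0.0872]
eef_rot: [0.113, 3.138, 0.001]
contact_force: [-0.3, -0.3, 3.7]
gripper_width: 0.0345
gripper_force: 30.0
```

play_rows(
  moves="0 0 -10 0 0 0 1; 0 0 -30 0 0 0 1; 0 0 -70 0 0 0 1; 0 0 -110 0 0 0 1; 0 0 -110 0 0 0 1",
)

```text
time: 9.3
tcp_pos: [0.5441, 0.2099, 0.2042]
eef_rot: [0.113, 3.127, 0.006]
contact_force: [0.2, 0.3, -0.3]
gripper_width: 0.034
gripper_force: 30.0
```

```bash
python3 -c "
from h import *
brass()
brass(za=.16,zb=.25,y0=.1,y1=.3)
print(move((.50,-.32,.197)),robot.read_state()['tcp_pos'],robot.read_state()['joint_positions'])"
```

```text
[ 204  147   31  124 1460] [549.1 105.9] [ 11.2 129.4] 86.0 0.1138
[372 156  19  23 362] [515.9 274.1] [20.1 16. ] 4.4 0.1115
[399 196  22  21 329] [558.1 301.8] [18.5 18.8] 22.4 0.1133
[372 244  18  21 207] [609.5 270.5] [18.3 16.7] 39.5 0.1071
[ 290  214   59   55 2433] [539.6 209.8] [34.8 34.8] 42.2 0.2214
(array([ 3.300e+00, -5.308e+02,  1.000e-01]), array([0., 0., 0.])) [0.54145811 0.20915079 0.19758711] [ 2.70833978e-01  1.51355094e-01  1.27389095e+00  1.84261836e-04
  1.71404281e+00 -1.22800978e+00]
```

The blank is held: its top is at z 0.221 and its centre is 2 mm from the TCP. I carry it close to die_round and measure the recess from the side.

play_rows(
  moves="1 -45 0 0 0 0 1; 1 -90 0 0 0 0 1; 2 -135 0 0 0 0 1; 3 -180 0 0 0 0 1; 3 -225 0 0 0 0 1",
)

```text
time: 9.9
tcp_pos: [0.52, -0.0166, 0.1935]
eef_rot: [-0.112, -3.135, -0.001]
contact_force: [1.1, -0.7, -1.0]
gripper_width: 0.0343
gripper_force: 30.0
```

play_rows(
  moves="0 -45 0 0 0 0 1; 0 -90 0 0 0 0 1; 0 -135 0 0 0 0 1; 0 -180 0 0 0 0 1; 0 -220 0 0 0 0 1",
)

```text
time: 10.4
tcp_pos: [0.5043, -0.2361, 0.1933]
eef_rot: [-0.114, -3.135, -0.004]
contact_force: [0.1, -0.9, -0.2]
gripper_width: 0.0343
gripper_force: 30.0
```

play_rows(
  moves="0 0 0 0 0 0 1; 0 0 0 0 0 0 1; 0 0 0 0 0 0 1",
)

```text
time: 10.7
tcp_pos: [0.5056, -0.2333, 0.1949]
eef_rot: [-0.112, -3.137, -0.003]
contact_force: [-0.4, -0.2, -1.0]
gripper_width: 0.0343
gripper_force: 30.0
```

```bash
python3 - <<'E'
from h import *
print(robot.read_state()['tcp_pos'])
im,d=snapshot("wrist"); P=cloud("wrist",d); np.savez("w5.npz",im=im,P=P); cv2.imwrite("pics/w5.png",im[...,::-1])
print([(o["at"],o["confidence"]) for o in recognise("wrist","die_round")])
b=(P[...,0]>.43)&(P[...,0]<.57)&(P[...,1]>-.39)&(P[...,1]<-.25)
top=b&(abs(P[...,2]-.029)<.0035)
print(cv2.minAreaRect((P[top][:,:2]*1000).astype(np.float32)),top.sum(), np.median(P[top][:,2]))
E
```

```text
[ 0.50557481 -0.23331078  0.19488071]
[([0.4947, -0.3227, 0.0282], 0.96)]
((496.54254150390625, -321.1015319824219), (75.78559875488281, 77.13809967041016), 71.4793701171875) 3054 0.02954791210288324
```

View pics/w5.png

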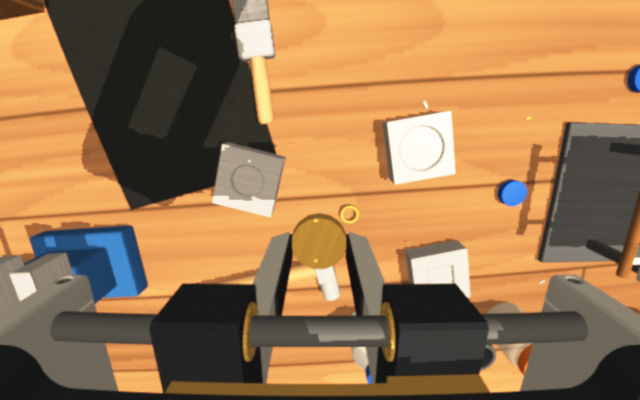

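The wrist view shows die_round at (248,181) with its small round recess, clearly smaller than die_large's at (421,148). The blank is held at (319,242). I fit the recess centre and the blank offset precisely.

```bash
cat >> h.py <<'E'
def ray(cam,u,v,z):
    p=camera_params(cam); n=cv2.undistortPoints(np.array([[[u,v]]],float),np.array(p["camera_matrix"]),np.array(p["D"])).ravel()
    T=np.array(p["pose"]); r=T[:3,:3]@np.array([n[0],n[1],1]); return T[:3,3]+r*(z-T[2,3])/r[2]
E
python3 - <<'E'
from h import *
z=np.load("w5.npz"); im,P=z["im"],z["P"]
# warp a metric bird's-eye view of the block top (z=.03), 0.25 mm/px
cx,cy=.4965,-.321; N=360; g=(np.arange(N)-N/2)*.00025
p=camera_params("wrist"); T=np.array(p["pose"]); X,Y=np.meshgrid(cx+g,cy+g)
W=np.stack([X.ravel(),Y.ravel(),np.full(N*N,.03)],1); C=(W-T[:3,3])@T[:3,:3]
uv=cv2.projectPoints(C,np.zeros(3),np.zeros(3),np.array(p["camera_matrix"]),np.array(p["D"]))[0].reshape(N,N,2).astype(np.float32)
b=cv2.remap(cv2.cvtColor(im,cv2.COLOR_RGB2GRAY),uv[...,0],uv[...,1],cv2.INTER_CUBIC)
c=cv2.HoughCircles(cv2.GaussianBlur(b,(0,0),2),cv2.HOUGH_GRADIENT,1,40,param1=40,param2=12,minRadius=70,maxRadius=95)
if c is not None:
    for q in c[0][:4]: print("recess",cx+(q[0]-N/2)*.00025,cy+(q[1]-N/2)*.00025,"r mm",q[2]*.25)
h=b[110:250,110:250]; cv2.imwrite("bev.png",b)
hsv=cv2.cvtColor(im,cv2.COLOR_RGB2HSV)
m=(hsv[...,1]>90)&(P[...,2]>.17); m[:190]=0;m[275:]=0;m[:,:285]=0;m[:,355:]=0
k=P[m]; print("blank",cv2.minEnclosingCircle((k[:,:2]*1000).astype(np.float32)),cv2.minAreaRect((k[:,:2]*1000).astype(np.float32)),np.median(k[:,2]))
A=np.c_[k[:,:2],np.ones(len(k))]; print("slope",np.linalg.lstsq(A,k[:,2],rcond=None)[0])
print(robot.read_state()["tcp_pos"])
E
```

```text
recess 0.500625 -0.302875 r mm 21.675
blank ((474.4051818847656, -229.8126220703125), 47.160213470458984) ((477.3257751464844, -223.72662353515625), (41.26830291748047, 91.37422180175781), 69.68388366699219) 0.21916403970772122
slope [-0.70647084  0.07582384  0.59271991]
[ 0.50607442 -0.23311633  0.19583956]
```

View bev.png

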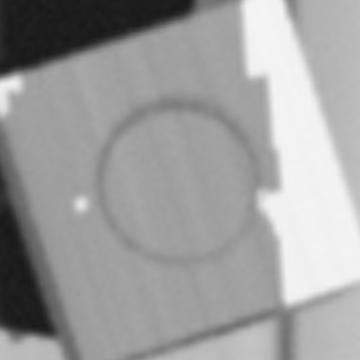

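The bird's-eye view shows the recess ring centred at (179,181) with a 20 mm radius, so its centre is (0.4963,-0.3208). That agrees with the block outline, and the Hough hit was spurious. Next I get the blank's offset from the TCP.

```bash
python3 - <<'E'
from h import *
s0=robot.read_state()
brass(za=.212,zb=.228,x0=.46,x1=.55,y0=-.28,y1=-.19)
s=robot.read_state(); print(s["tcp_pos"],s0["tcp_pos"],move((.4963+.0015,-.3208-.0005,.07)))
E
```

```text
[ 286  214   66   55 2489] [ 504.3 -232.4] [35.2 35.3] 84.0 0.2199
[ 0.50619302 -0.23320152  0.19613248] [ 0.50607442 -0.23311633  0.19583956] (array([  2.2, -88.5, 126.1]), array([0., 0., 0.]))
```

play_rows(
  moves="1 -45 0 0 0 0 1; 2 -88.5 0 0 0 0 1; 2 -88.5 40 0 0 0 1; 2 -88.5 80 0 0 0 1; 2 -88.5 120 0 0 0 1",
)

```text
time: 11.35
tcp_pos: [0.4982, -0.3224, 0.0756]
eef_rot: [0.112, 3.138, -0.001]
contact_force: [0.8, 0.1, -1.0]
gripper_width: 0.0341
gripper_force: 30.0
```

play_rows(
  moves="0 0 20 0 0 0 1; 0 0 35 0 0 0 1; 0 0 40 0 0 0 1; 0 0 40 0 0 0 1; 0 0 40 0 0 0 1",
)

```text
time: 11.85
tcp_pos: [0.4989, -0.3234, 0.0382]
eef_rot: [0.112, 3.137, -0.003]
contact_force: [0.1, -0.1, -0.8]
gripper_width: 0.0344
gripper_force: 30.0
```

```bash
python3 - <<'E'
from h import *
im,P=brass(za=.05,zb=.075,x0=.45,x1=.55,y0=-.37,y1=-.27); cv2.imwrite("pics/w6.png",im[60:400,60:580,::-1])
print(robot.read_state()["tcp_pos"])
b=(P[...,0]>.43)&(P[...,0]<.57)&(P[...,1]>-.39)&(P[...,1]<-.25)&(abs(P[...,2]-.029)<.0035)
print(cv2.minAreaRect((P[b][:,:2]*1000).astype(np.float32)),np.median(P[b][:,2]))
E
```

```text
[ 290  213   58   56 2492] [ 496.8 -322.6] [35.  34.9] 50.2 0.0622
[ 0.49892282 -0.32352885  0.03843234]
((496.1816711425781, -321.3845520019531), (76.2968521118164, 76.84872436523438), 71.35897827148438) 0.029247050133736296
```

View pics/w6.png

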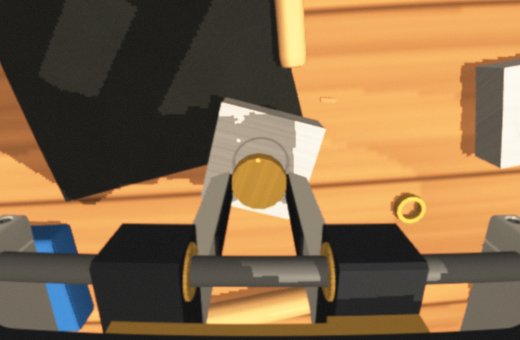

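The blank at (259,180) sits over the recess ring, about 1.4 mm short in y. I correct that and descend.

play_rows(
  moves="0.5 1.4 8 0 0 0 1; 0.5 1.4 14 0 0 0 1; 0.5 1.4 19 0 0 0 1; 0.5 1.4 21 0 0 0 1; 0.5 1.4 21 0 0 0 1",
)

```text
time: 12.4
tcp_pos: [0.4969, -0.3211, 0.0146]
eef_rot: [-0.113, -3.138, -0.001]
contact_force: [-0.4, -0.6, -0.7]
gripper_width: 0.0345
gripper_force: 30.0
```

play_rows(
  moves="0 0 1 0 0 0 1; 0 0 2 0 0 0 1; 0 0 3 0 0 0 1; 0 0 3 0 0 0 1",
)

```text
time: 12.8
tcp_pos: [0.4973, -0.3214, 0.0124]
eef_rot: [0.113, 3.139, -0.0]
contact_force: [-0.2, 0.8, -0.7]
gripper_width: 0.0345
gripper_force: 30.0
```

```bash
python3 - <<'E'
from h import *
im,P=brass(za=.03,zb=.075,x0=.45,x1=.55,y0=-.37,y1=-.27)
s=robot.read_state();print(s["tcp_pos"],s["contact_force"])
E
```

```text
[ 291  215   57   54 2413] [ 495.2 -320.7] [35. 35.] 83.2 0.0362
[ 0.49730672 -0.32137275  0.01239546] [ 0.24709589  0.57545622 -0.415399  ]
```

play_rows(
  moves="0 0 0 0 0 0 0.5; 0 0 0 0 0 0 0.4; 0 0 0 0 0 0 0.4; 0 0 -10 0 0 0 0.4; 0 0 -50 0 0 0 0.4",
)

```text
time: 13.35
tcp_pos: [0.4942, -0.319, 0.0581]
eef_rot: [-0.113, -3.131, -0.01]
contact_force: [0.1, -0.7, -0.3]
gripper_width: 0.0567
gripper_force: 0.0
```

play_rows(
  moves="0 0 -20 0 0 0 0.4; 0 0 -20 0 0 0 0.4; 0 0 -20 0 0 0 0.4",
)

```text
time: 13.65
tcp_pos: [0.4974, -0.3215, 0.0828]
eef_rot: [0.113, 3.139, -0.001]
contact_force: [0.1, -0.2, -0.9]
gripper_width: 0.0564
gripper_force: 0.0
```

```bash
python3 - <<'E'
from h import *
im,P=brass(za=.0315,zb=.075,x0=.45,x1=.55,y0=-.37,y1=-.27)
s=robot.read_state();print(s["tcp_pos"],s["joint_positions"])
b=(P[...,0]>.43)&(P[...,0]<.57)&(P[...,1]>-.39)&(P[...,1]<-.25)&(abs(P[...,2]-.029)<.0035)
print(cv2.minAreaRect((P[b][:,:2]*1000).astype(np.float32)),np.median(P[b][:,2]))
h=cv2.cvtColor(im,cv2.COLOR_RGB2HSV)[...,1]
k=P[(h>90)&(P[...,2]>.033)&(P[...,2]<.05)&(np.hypot(P[...,0]-.496,P[...,1]+.321)<.016)]
print(len(k),np.linalg.lstsq(np.c_[k[:,:2],np.ones(len(k))],k[:,2],rcond=None)[0],k[:,2].mean())
im,d=snapshot("side"); cv2.imwrite("pics/s7.png",cv2.resize(im[130:200,300:400,::-1],None,fx=5,fy=5,interpolation=cv2.INTER_CUBIC))
E
```

```text
[ 298  190   42   40 1282] [ 494.5 -320.1] [34.6 34.9] 47.5 0.0347
[ 0.49670876 -0.32091794  0.08134917] [-6.69536129e-01  2.20821981e-01  1.42445861e+00  9.08922965e-05
  1.49798762e+00 -2.16827801e+00]
((495.3630676269531, -320.4739685058594), (76.56179809570312, 76.61122131347656), 71.40652465820312) 0.027662757485287237
1031 [-0.00251994  0.00343667  0.03706018] 0.034708153185870706
```

The blank is seated: it is level, stands 7.0 mm proud of the block and is about 1 mm off centre. Now I go to the bar, first up and then across.

play_rows(
  moves="0 0 -45 0 0 0 0.5; 0 0 -90 0 0 0 0.5; 0 0 -130 0 0 0 0.5; 0 45 -130 0 0 0 0.5; 0 90 -130 0 0 0 0.5",
)

```text
time: 14.25
tcp_pos: [0.5039, -0.2316, 0.2122]
eef_rot: [0.118, 3.139, 0.0]
contact_force: [-0.0, 1.3, -0.2]
gripper_width: 0.047
gripper_force: 0.0
```

play_rows(
  moves="-10 45 0 0 0 0 0.5; -20 90 0 0 0 0 0.5; -22 135 0 0 0 0 0.5; -22 180 0 0 0 0 0.5; -22 225 0 0 0 0 0.5",
)

```text
time: 14.75
tcp_pos: [0.541, -0.0069, 0.2102]
eef_rot: [-0.113, -3.136, -0.001]
contact_force: [-0.1, 0.1, 0.2]
gripper_width: 0.0469
gripper_force: 0.0
```

```bash
python3 - <<'E'
from h import *
s=robot.read_state();print(s["tcp_pos"],s["joint_positions"].round(2), move((.55,.1065,.19),yaw(.0715,.9974)))
E
```

```text
[ 0.5410371  -0.00685893  0.21015345] [-0.12  0.07  1.34  0.    1.74 -1.62] (array([ -0.9, 113.7,  20.2]), array([ 0. , -0.2, -0. ]))
```

play_rows(
  moves="-1 45 0 0 0 0 0.5; -1 90 0 0 0 0 0.5; -1 114 0 0 0 0 0.5; -1 114 15 0 0 0 0.5; -1 114 15 0 0 0 0.5",
)

```text
time: 15.25
tcp_pos: [0.5491, 0.1047, 0.1929]
eef_rot: [-0.111, -3.132, 0.002]
contact_force: [-0.3, 0.1, -1.3]
gripper_width: 0.0471
gripper_force: 0.0
```

```bash
python3 - <<'E'
from h import *
im,P=brass(y0=.05,y1=.4)
s=robot.read_state();print(s["tcp_pos"])
h=cv2.cvtColor(im,cv2.COLOR_RGB2HSV)[...,1]
k=P[(h>90)&(P[...,2]>.106)&(P[...,2]<.128)&(abs(P[...,1]-.107)<.02)&(abs(P[...,0]-.55)<.08)]
for a in np.arange(.48,.62,.02):
    q=k[(k[:,0]>=a)&(k[:,0]<a+.02)]
    if len(q)>5: print(a.round(2),len(q),q.min(0).round(4),q.max(0).round(4))
E
```

```text
[ 313  137   13  131 1615] [551.9 105.1] [ 10.2 129.6] 85.6 0.1185
[481 147  23  24 483] [518.3 273.4] [20.1 16.3] 3.8 0.1163
[503 188  28  23 454] [560.1 301.4] [19.1 19.1] 17.1 0.1183
[463 237  31  28 449] [615.  267.5] [19.4 23. ] 43.3 0.1123
[0.54959297 0.1040131  0.19411333]
0.48 191 [0.4871 0.103  0.1123] [0.4999 0.1149 0.1206]
0.5 264 [0.5002 0.1015 0.1126] [0.5199 0.114  0.1212]
0.52 274 [0.52   0.0999 0.1131] [0.54   0.1127 0.1208]
0.54 262 [0.5402 0.0984 0.1124] [0.56   0.1114 0.1206]
0.56 240 [0.5601 0.0968 0.1123] [0.58   0.1101 0.1206]
0.58 214 [0.58   0.0953 0.1109] [0.6    0.108  0.1205]
0.6 170 [0.6001 0.0941 0.1124] [0.6168 0.1063 0.121 ]
```

The bar is 1 mm off in y, so I descend over it and close.

play_rows(
  moves="0 1 40 0 0 0 0.5; 0 1 75 0 0 0 0.5; 0 1 98 0 0 0 0.5; 0 1 109 0 0 0 0.5; 0 1 109 0 0 0 0.5",
)

```text
time: 15.8
tcp_pos: [0.5499, 0.1045, 0.0864]
eef_rot: [-0.116, -3.135, 0.001]
contact_force: [0.8, 0.2, 0.3]
gripper_width: 0.0468
gripper_force: 0.0
```

play_rows(
  moves="0 0 0 0 0 0 1; 0 0 0 0 0 0 1; 0 0 0 0 0 0 1; 0 0 0 0 0 0 1; 0 0 0 0 0 0 1",
)

```text
time: 16.3
tcp_pos: [0.5516, 0.1048, 0.0892]
eef_rot: [0.113, 3.138, -0.004]
contact_force: [-0.6, 0.6, 3.1]
gripper_width: 0.0113
gripper_force: 30.0
```

```bash
python3 - <<'E'
from h import *
import math
s=robot.read_state();print({k:np.round(s[k],3) for k in("tcp_pos","contact_force","gripper_width","gripper_force")})
# bar arc, tool stays vertical: bar from hinge (-.24, +.013) turned by th; shift in tool y (toward tin), z up = -tz
for th in np.arange(0,1.06,.1): print(th.round(2), round(1000*(.24-.24*math.cos(th)+.013*math.sin(th)),1), -round(1000*(.24*math.sin(th)+.013*math.cos(th)-.013),1))
E
```

```text
{'tcp_pos': array([0.552, 0.105, 0.089]), 'contact_force': array([-0.602,  0.593,  3.14 ]), 'gripper_width': np.float64(0.011), 'gripper_force': np.float64(30.049)}
0.0 0.0 -0.0
0.1 2.5 -23.9
0.2 7.4 -47.4
0.3 14.6 -70.3
0.4 24.0 -92.4
0.5 35.6 -113.5
0.6 49.3 -133.2
0.7 64.8 -151.6
0.8 82.1 -168.2
0.9 101.0 -183.1
1.0 121.3 -196.0
```

The bar is gripped, with a width of 11 mm. I lift along the arc.

play_rows(
  moves="0 1 -12 0 0 0 1; 0 2.5 -24 0 0 0 1; 0 5 -36 0 0 0 1; 0 7.5 -47.5 0 0 0 1; 0 10.5 -59 0 0 0 1",
)

```text
time: 16.8
tcp_pos: [0.5523, 0.1154, 0.149]
eef_rot: [0.114, 3.138, -0.003]
contact_force: [2.7, -3.5, -2.1]
gripper_width: 0.0112
gripper_force: 30.0
```

play_rows(
  moves="0 4 -11 0 0 0 1; 0 8.5 -22 0 0 0 1; 0 13.5 -33.5 0 0 0 1; 0 19 -44 0 0 0 1; 0 25 -54.5 0 0 0 1",
)

```text
time: 17.3
tcp_pos: [0.5541, 0.1397, 0.2042]
eef_rot: [0.116, 3.137, -0.005]
contact_force: [2.4, -5.9, 0.9]
gripper_width: 0.0106
gripper_force: 30.0
```

play_rows(
  moves="0 6.5 -10 0 0 0 1; 0 13.5 -20 0 0 0 1; 0 21 -29 0 0 0 1; 0 29 -38 0 0 0 1; 0 38 -46.5 0 0 0 1",
)

```text
time: 17.8
tcp_pos: [0.5569, 0.1769, 0.2523]
eef_rot: [0.117, 3.135, -0.006]
contact_force: [1.5, -9.1, 7.0]
gripper_width: 0.0097
gripper_force: 30.2
```

play_rows(
  moves="0 8.5 -8.5 0 0 0 1; 0 18 -16 0 0 0 1; 0 27.5 -23 0 0 0 1; 0 37.5 -30 0 0 0 1; 0 47 -35.5 0 0 0 1",
)

```text
time: 18.3
tcp_pos: [0.5606, 0.2247, 0.2897]
eef_rot: [0.116, 3.132, -0.001]
contact_force: [1.6, -7.8, 11.2]
gripper_width: 0.0082
gripper_force: 29.3
```

play_rows(
  moves="0 0 0 0 0 0 1; 0 0 0 0 0 0 1; 0 0 0 0 0 0 1; 0 0 0 0 0 0 1; 0 0 0 0 0 0 1",
)

```text
time: 18.8
tcp_pos: [0.5606, 0.2248, 0.2899]
eef_rot: [0.116, 3.131, 0.0]
contact_force: [1.1, -6.3, 9.6]
gripper_width: 0.0079
gripper_force: 28.8
```

```bash
python3 - <<'E'
from h import *
im,d=snapshot("side"); cv2.imwrite("pics/s8.png",cv2.resize(im[160:400,200:440,::-1],None,fx=2,fy=2)) 
for n in("cut_bar","cut_rod","cut_slab"): print(n,[(np.round(o["at"],3),round(o["confidence"],2)) for o in recognise("side",n)][:3])
E
```

```text
cut_bar [(array([ 0.726, -0.025,  0.07 ]), 0.67), (array([0.518, 0.418, 0.03 ]), 0.43)]
cut_rod [(array([0.561, 0.414, 0.028]), 0.43)]
cut_slab [(array([0.564, 0.288, 0.188]), 0.41)]
```

View pics/s8.png

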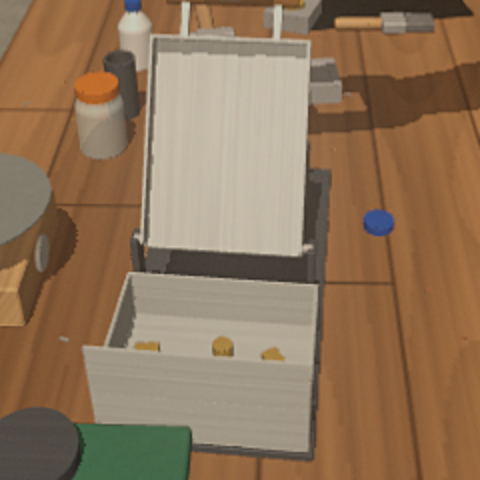

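All three offcuts are in the tin, at (147,348), (223,346) and (273,355), and the tray is empty. I lower it back along the arc.

play_rows(
  moves="0 -10 6.5 0 0 0 1; 0 -20 13 0 0 0 1; 0 -29.5 20.5 0 0 0 1; 0 -39 28 0 0 0 1; 0 -48 36 0 0 0 1",
)

```text
time: 19.5
tcp_pos: [0.5568, 0.1747, 0.2536]
eef_rot: [0.118, 3.133, -0.007]
contact_force: [-0.8, -6.5, 5.2]
gripper_width: 0.0015
gripper_force: 2.3
```

play_rows(
  moves="0 -8.5 9 0 0 0 1; 0 -16 17.5 0 0 0 1; 0 -24 27 0 0 0 1; 0 -31 36.5 0 0 0 1; 0 -37.5 46.5 0 0 0 1",
)

```text
time: 20.0
tcp_pos: [0.5533, 0.1407, 0.2001]
eef_rot: [-0.112, -3.138, -0.001]
contact_force: [1.3, 0.6, 0.2]
gripper_width: 0.0006
gripper_force: 0.0
```

The bar slipped out of the fingertips on the way down. I raise clear and check the tray.

play_rows(
  moves="0 -10 -40 0 0 0 0.6; 0 -20 -70 0 0 0 0.6; 0 -20 -70 0 0 0 0.6; 0 -20 -70 0 0 0 0.6",
)

```text
time: 20.4
tcp_pos: [0.5525, 0.1208, 0.2715]
eef_rot: [0.113, 3.138, 0.001]
contact_force: [0.0, -0.3, -0.8]
gripper_width: 0.0292
gripper_force: 0.0
```

```bash
python3 - <<'E'
from h import *
print(robot.read_state()["tcp_pos"],robot.read_state()["contact_force"])
im,P=brass("side",y0=.38,y1=.56,za=.005,zb=.07,x0=.47,x1=.7)
f=P[215:262,290:350].reshape(-1,3); f=f[(abs(f[:,0]-.56)<.06)&(abs(f[:,1]-.24)<.09)&(f[:,2]>.05)]
print("floor",len(f),np.linalg.lstsq(np.c_[f[:,:2],np.ones(len(f))],f[:,2],rcond=None)[0],f.mean(0))
print("wrist");im2,_=brass("wrist",y0=.05,y1=.4)
brass("wrist",x0=.44,x1=.55,y0=-.37,y1=-.27,za=.03,zb=.06)
brass("top",x0=.44,x1=.55,y0=-.37,y1=-.27,za=.0315,zb=.06)
cv2.imwrite("pics/s9.png",np.vstack([cv2.resize(im[100:400,150:470,::-1],None,fx=1.6,fy=1.6)]))
E
```

```text
[0.55254618 0.12081069 0.27154763] [ 0.00903473 -0.32505548 -0.76616896]
[306 328  10  10  86] [566.6 407.1] [17.5 17.7] 2.7 0.0321
floor 1938 [-0.0005242  -0.00277795  0.10333657] [0.55946383 0.2180712  0.10243751]
wrist
[ 300  131   11  106 1039] [550.7 105.4] [ 10.4 129.4] 85.8 0.1166
[ 16 148  25  24 454] [ 495.8 -319.7] [35.6 35.6] 64.0 0.0359
[435 206  12  12 111] [ 496.7 -321.4] [32.5 34.6] 68.5 0.0382
```

View pics/s9.png

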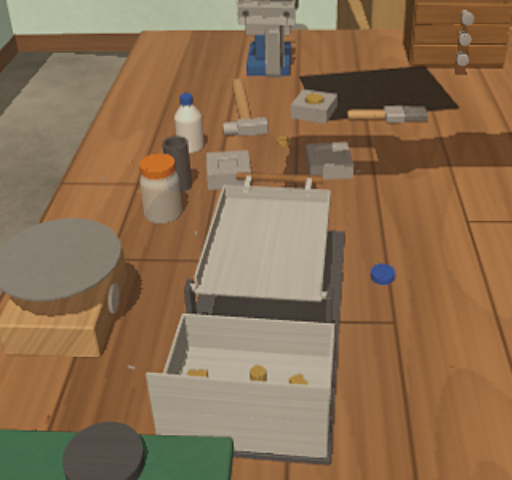

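The tray is fully down: the floor is level and the bar is back at its start pose. The offcuts are in the tin at (198,374), (258,373) and (298,379), and the blank at (315,99) is still seated. The robot is clear, so I hand the job in.

```bash
python3 -c "
from h import *
print(robot.finish_job())"
```

```text
the job is handed in; nothing more can be done
None
```

Handed in, verdict not reported: the blank is seated in the matching round die, all three offcuts are in the tin and the tray is level, but the bar slipped out of the fingers while I was lowering it, so the tray dropped the last part by itself.

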